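Thread the hold-down rod through both clamps of the rework stand and hold it over the chip

ROBOT

A 6-joint arm with a two-finger parallel gripper is mounted at the origin on the work surface. World frame = base frame: x ahead of the robot, y to its left, z up, the work surface at z = 0. Lengths are in m, angles in rad, forces in N, time in s.
With the tool pointing down it reaches from about 0.4 to 0.825 m from the base axis. Payload 7 kg.
Tool frame: the origin (TCP) lies at the very end of the fingers, on their centre line; the grasp point (between the pads) lies 19 mm behind it; z points along the fingers, x is the direction in which the jaws open and shut, and the axes are right-handed (so a half turn about z gives the same grasp; the last joint's range is limited). The gripper opens to 88 mm and grips with 3 to 60 N. Pads are 19 mm wide; open, the fingers measure 130 mm over their backs; the gripper's body (78 mm by 193 mm) begins 47 mm behind the grasp point.
Start: joints at [1.437, 0.359, 0.012, 0, -1.224, -0.288], TCP at [0.276, 0.616, 0.203] pointing down, gripper open.
Joint ranges: [-3.07, 3.07], [-1.43, 2.12], [-1.02, 1.25], [-3.03, 1.67], [-3.05, -0], [-3.03, 3.03]. Speed limits (rad/s): [2.39, 2.39, 3.01, 3.14, 3.14, 3.14].

INTERFACE

Orientations are given as [roll, pitch, yaw] about the fixed x, y, z axes, in that order (R = Rz(yaw) Ry(pitch) Rx(roll)).
In Python, from station import telemetry, grab_frame, arm, regions_of, pinpoint gives the robot as it stands. The module is installed in compiled form; this text tells all that it offers.
- The arm moves only by the shell command python3 -m inch 'ROWS' [FORCE]. ROWS is text: rows parted by semicolons, each of 7 numbers parted by spaces: the opening, from 0 (shut) to 1 (fully open), then the shift along the world's x, y, z in cm, then the turn, a rotation vector about the world's x, y, z in degrees. A call has 1 to 12 rows; each row is the pose to reach, as a shift and turn from the pose measured when the call began; what a row does not reach only later rows make up. A row lasts 1/8 s, in which the tool goes at most 62.5 mm and 10.7 degrees, less where a joint would pass 70% of its speed; a pose out of reach is approached as far as the arm can. A call with a gripper value outside its range is refused whole. The fingers move at their own pace and stop on an object; FORCE is the grip in N (left out, the last holds). Time passes only in rows, so rows that repeat a pose let the fingers close. It gives the time, the measured TCP pose, the force and the opening at its end, in the units of the state.
- telemetry.get_state(): the state, without advancing time (a new reading comes with each control period).
- grab_frame(name): name is "side" or "top"; returns a dict with "pixels" (384x512x3 uint8, red, green, blue), "fx", "fy", "cx", "cy" (pixels), "R" (3x3) and "t" (3): a world point X has camera coordinates R X + t. Camera axes: x right, y down, z forward; pixel columns grow to the right and rows downward; lengths in m; the calibration is good to about 2 mm. A picture is of the moment at which its call begins. There is no depth.
- arm.job_done(): hands the job in, once; it reports no verdict.
Trained networks look in the newest picture that a camera, given by its name, has taken for a name from the list of things; names that differ only in an ending like _2 or _b are one class to them, and where a whole thing is asked for, a point or a joint stands for the part that bears it (a point fixed in the world has none). Each returns a list of dicts, best first, with "p" (0 to 1); they miss things now and then, are a little off and sometimes report something else, mostly with a low value. They report only what shows in the picture. A call takes as long as a camera call. They do not tell look-alikes from the thing itself.
- regions_of(camera, name): "pixels" (384x512 bool, what is visible of it) and "bbox" ([left, top, right, bottom] in pixels, round what is visible of it).
- pinpoint(camera, name): "location" ([column, row] in pixels: a listed point, or the origin of a listed thing).
The state is a dict: "t": time; "q": joint angles; "qd": joint speeds; "joint_efforts": joint torques, N m; "eef_pos": TCP position; "ee_rot": TCP orientation; "force": force on the tool from outside, world axes, zero at the start; "moment": the same for the moment, N m; "width": finger opening in m.
Only numpy, scipy, OpenCV 4.12 (cv2) and the standard library are available. Lean on these libraries where they do the work, as an engineer would, in place of code of your own. Each camera call takes 0.05 s, during which the arm holds its last target. There are 200 camera calls.

TASK

Take the longest of the three steel rods out of the wooden rack and lower it, pointed end down, through the upper clamp and then the lower clamp of the rework stand, until the tip is about midway between the lower clamp and the chip beneath it. The clamp screws are still slack and the rod would drop on the circuit board, so finish while still holding the rod there, steady; it must never touch the board. Leave the other rods and everything else on the bench where they are.

Things in the scene. Friction and masses are not known exactly. Their poses are not given: they have to be found in the camera images.
- rod: the hold-down rod, the longest of three upright plain steel rods in the rack: 170 mm long, 12 mm diameter, about 145 g, flat top, the lowest 10 mm tapering as a pointed nose to a 6 mm flat tip. Loose. Origin at the centre of its tip (lower end), z up along the rod
- rod_tip (a point): centre of the hold-down rod's tip (its lower end, same as the rod's origin)
- rod_top (a point): centre of the hold-down rod's flat top end, 170 mm above its tip
- short_rod: another steel rod in the rack, same 12 mm diameter and nose, only 105 mm long; stays in the rack. Origin at its tip, z up
- ball_rod: third steel rod in the rack, 12 mm diameter, 130 mm long with a 20 mm dark ball at its top; stays in the rack. Origin at its tip, z up
- rack: wooden rod rack fixed to the bench, 50 x 180 x 50 mm high; origin at the centre of its underside, x across its width, y along the row. Four holes of 13 mm, 40 mm deep (floor 10 mm above the bench), at y = -67.5, -22.5, 22.5 and 67.5 mm; the three rods stand upright in any of the first three, the fourth is empty
- stand: rework stand fixed to the bench; origin on the bench straight below the common axis of its two split clamps, z up. Dark base plate 150 mm (x) by 220 mm (y from -85 to +135), top 10 mm above the bench. Two aluminium arms reach from the column along -y, one above the other, each ending in a clamp block 40 x 40 x 20 mm; ears and a slack thumb screw stick out to y = -36, x = +24 mm
- column_top (a point): top of the stand's round steel column, 25 mm thick, 148 mm high, at x = 0, y = +85 mm of the stand; black hand knobs behind it reach y = +129 mm
- upper_bore (a point): centre of the upper clamp's bore at its top face, 134 mm above the bench (the clamp is 114 to 134 mm up). The bore is vertical, smooth, 15 mm wide, slack on the 12 mm rod, with a 3 mm chamfer at its mouth; the rod goes in here from above
- lower_bore (a point): centre of the lower clamp's bore at its underside, 66 mm above the bench, straight below upper_bore (the clamp is 66 to 86 mm up; same bore and chamfer)
- board: green circuit board 96 x 116 mm, fixed on pillars on the stand's base plate, its top 20 mm above the bench, with a black square chip (30 mm, top 23 mm above the bench) straight below the clamps. Origin at the centre of its underside. Fragile: the rod must not touch it
- chip_top (a point): centre of the chip's top face, 23 mm above the bench, 43 mm below lower_bore
- tweezers: dark steel tweezers lying before the rack, 118 mm long along x, 8 mm wide; bystander
- screwdriver: black screwdriver lying on the bench, 150 mm long along x; bystander
- flux_jar: small jar with black lid, 36 mm diameter, 38 mm high, standing near the rack; bystander
- nozzle: steel hot-air nozzle standing on its wide end near the stand, 27 mm diameter, 45 mm high; bystander
- phone_board: small dark circuit board 62 x 24 mm with steel cans, lying behind the rack and stand; bystander
Not all that is in view belongs to the job. Several things have the shape of the rack; the one meant has the colours described above.

How it is judged:
On the way, in this order (a step that is already met when the one before it is completed fails the run):
1. the hold-down rod is lifted clear of the rack (z of rod_tip in the frame of rack above 0.055 m and contact force between the fingers and rod above 1 N), for 0.1 s.
2. its tip is through the upper clamp (horizontal distance between rod_tip and lower_bore below 0.0035 m and angle between the z axis of rod and the z axis of stand, either way round below 0.06 rad and z of rod_tip in the frame of upper_bore below -0.02 m), for 0.05 s.
3. its nose is right through the lower clamp too (horizontal distance between rod_tip and lower_bore below 0.0035 m and angle between the z axis of rod and the z axis of stand, either way round below 0.06 rad and z of rod_tip in the frame of lower_bore below -0.01 m), for 0.2 s.
At the end, for the whole second after the job is handed in: the gripper still holds the rod, at rest, upright within 0.06 rad and on the axis of both clamps (tip within 3.5 mm of it), its tip 10 to 35 mm below the lower clamp's underside, i.e. at least 8 mm above the chip, touching neither chip nor board (all of step 3 and z of rod_tip in the frame of chip_top above 0.008 m and contact force between the fingers and rod above 2 N and contact force between rod and board below 0.1 N and linear speed of rod below 0.01 m/s); the arm keeps its last pose, push and grip.
It fails at once if the rod touches the circuit board (contact force between rod and board above 0.3 N).
It fails at once if another rod is pulled out or knocked over (distance of any of short_rod, ball_rod from where it was at the start of the episode above 0.03 m or angle between any of short_rod, ball_rod's own z axis and vertical above 0.35 rad).
It fails at once if a bystander is pushed away (distance of any of tweezers, screwdriver, flux_jar, nozzle, phone_board from where it was at the start of the episode above 0.03 m).
It also fails if it takes over 50 s, if anything falls off the work surface, if the arm or the gripper's body presses on something with over 40 N, if the wrist force passes 120 N, or if a joint passes its speed limit or range.

## Working session

There is one attempt and no reset: what is moved stays moved. The work goes in short steps, Python scripts to look and compute and a shell command to move; the robot and the scene stay as the last step left them, time stands still between calls to the robot, and variables do not carry over. Pictures are saved under pics/ and viewed, about 8 in all and at most 12, crops included, and the job is handed in when it is done.

```bash
mkdir -p pics; cat > h.py <<'E'
import numpy as np, cv2
from station import telemetry, grab_frame, arm, regions_of, pinpoint
def P(f): 
    K=np.array([[f["fx"],0,f["cx"]],[0,f["fy"],f["cy"]],[0,0,1]]); return K@np.c_[np.array(f["R"]),np.array(f["t"])]
def tri(f1,a,f2,b):
    X=cv2.triangulatePoints(P(f1),P(f2),np.array(a,float).reshape(2,1),np.array(b,float).reshape(2,1)); return (X[:3]/X[3]).ravel()
def onz(f,p,z):
    R=np.array(f["R"]);t=np.array(f["t"]);d=R.T@np.array([(p[0]-f["cx"])/f["fx"],(p[1]-f["cy"])/f["fy"],1]);c=-R.T@t
    return c+d*(z-c[2])/d[2]
def proj(f,X):
    u=P(f)@np.r_[X,1]; return u[:2]/u[2]
E
python3 - <<'E'
from h import *
np.set_printoptions(precision=4,suppress=True)
F={c:grab_frame(c) for c in("side","top")}
for c in F:
    cv2.imwrite(f"pics/{c}0.png",F[c]["pixels"][:,:,::-1]); f=F[c]; print(c,f["fx"],"cam",-np.array(f["R"]).T@f["t"], "fwd",np.array(f["R"])[2])
for n in("rod_top","rod_tip","rod","upper_bore","lower_bore","chip_top","column_top","rack","stand","ball_rod","short_rod"):
    for c in F: print(n,c,[(round(d["p"],2),np.round(d["location"],1).tolist()) for d in pinpoint(c,n)][:4])
s=telemetry.get_state();print(s["eef_pos"],s["ee_rot"],s["force"],s["width"])
E
```

```text
side 403.51633501603965 cam [0.4148 0.8595 0.5904] fwd [ 0.0772 -0.868  -0.4905]
top 355.36983373973 cam [0.2894 0.028  1.1999] fwd [ 0.2002  0.0238 -0.9795]
rod_top side []
rod_top top [(0.66, [335.2, 205.2]), (0.39, [221.2, 175.0])]
rod_tip side []
rod_tip top []
rod side []
rod top [(0.43, [227.5, 185.4])]
upper_bore side [(0.84, [264.9, 144.8])]
upper_bore top [(0.92, [338.5, 197.4]), (0.24, [318.1, 233.5])]
lower_bore side [(0.91, [264.3, 166.9])]
lower_bore top [(0.8, [336.5, 202.6])]
chip_top side [(0.91, [262.2, 178.7]), (0.54, [243.7, 281.2]), (0.54, [298.6, 193.4])]
chip_top top [(0.92, [335.1, 203.2])]
column_top side [(0.72, [281.2, 130.2])]
column_top top [(0.97, [366.5, 208.8]), (0.73, [204.2, 192.1])]
rack side [(0.9, [202.6, 226.4]), (0.88, [309.2, 234.3]), (0.57, [243.2, 279.8]), (0.57, [142.5, 316.3])]
rack top [(0.98, [160.6, 265.7]), (0.92, [184.9, 139.9]), (0.78, [258.7, 240.2]), (0.68, [207.2, 191.6])]
stand side [(0.73, [267.2, 186.6])]
stand top [(0.78, [331.9, 204.2])]
ball_rod side [(0.25, [266.3, 186.0])]
ball_rod top [(0.39, [202.9, 192.5])]
short_rod side []
short_rod top [(0.51, [214.9, 191.1]), (0.42, [226.4, 183.6]), (0.31, [210.0, 171.2])]
[0.2764 0.6158 0.2034] [-3.1416 -0.     -1.9926] [ 0.2878 -0.3732  0.1839] 0.08751872073074904
```

View pics/side0.png

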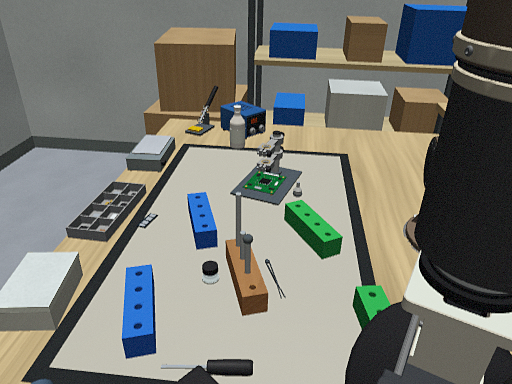

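View pics/top0.png

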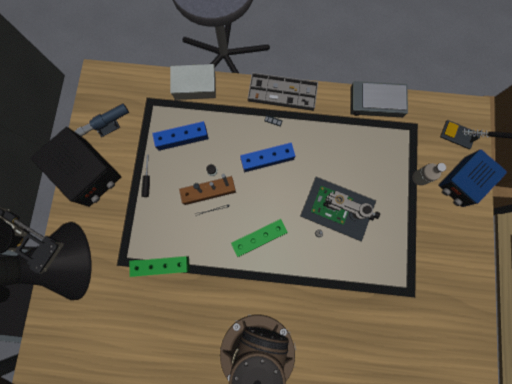

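```bash
python3 - <<'E'
import cv2,numpy as np
a=cv2.imread("pics/top0.png");b=cv2.imread("pics/side0.png")
r=lambda i,x,y,w,h,k:cv2.resize(i[y:y+h,x:x+w],None,fx=k,fy=k,interpolation=cv2.INTER_CUBIC)
o=np.zeros((600,800,3),np.uint8)
o[:300,:400]=r(a,170,150,80,60,5); o[:300,400:]=r(a,300,175,80,60,5)
o[300:,:400]=r(b,200,185,100,75,4)  ; o[300:,400:]=r(b,225,125,80,60,5)
cv2.imwrite("pics/z1.png",o)
E
```

```text
(no output)
```

View pics/z1.png

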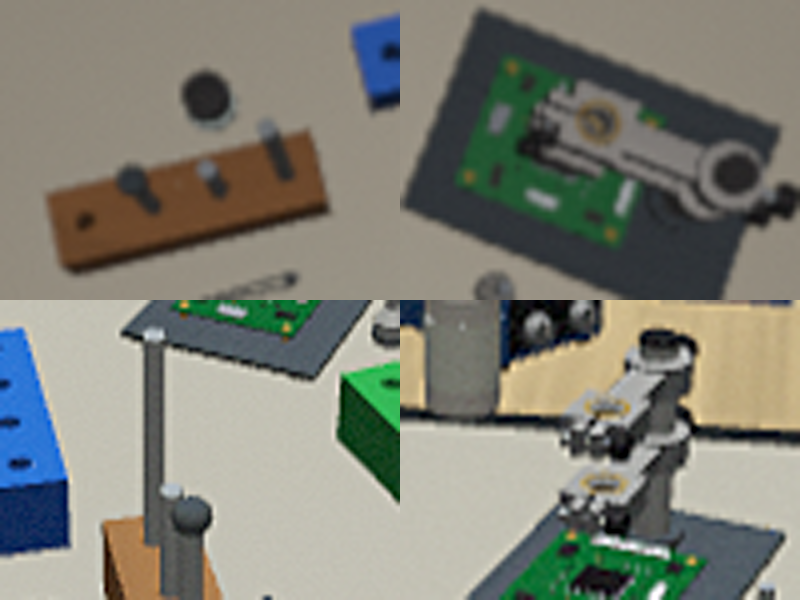

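```bash
python3 - <<'E'
from h import *
np.set_printoptions(precision=4,suppress=True)
s=grab_frame("side");t=grab_frame("top")
print("rodtop",tri(t,(223.4,175.2),s,(238.3,193.2)),onz(t,(223.4,175.2),.18),onz(s,(238.3,193.2),.18))
print("short",onz(t,(211,183.6),.115), "ball",onz(t,(196.2,186),.14),"hole4",onz(t,(187,194.2),.05))
print("bore",tri(t,(339.7,199.5),s,(266,146.6)),onz(t,(339.7,199.5),.134),onz(s,(266,146.6),.134))
print("chip",onz(s,(262.2,178.7),.023),"col",onz(t,(366.5,208.8),.148))
print("lower",onz(s,(225+203/5,125+183/5),.086), onz(t,(366.5,208.8),.148))
rod=onz(s,(238.3,193.2),.18); print(proj(s,[*rod[:2],.05]),proj(t,[*rod[:2],.05]))
E
```

```text
rodtop [0.5192 0.1539 0.179 ] [0.5198 0.1538 0.18  ] [0.5184 0.1558 0.18  ]
short [0.5038 0.1971 0.115 ] ball [0.4869 0.2371 0.14  ] hole4 [0.4733 0.2812 0.05  ]
bore [ 0.4912 -0.2016  0.1319] [ 0.4909 -0.2011  0.134 ] [ 0.4908 -0.1967  0.134 ]
chip [ 0.4997 -0.2102  0.023 ] col [ 0.4683 -0.279   0.148 ]
lower [ 0.4905 -0.1986  0.086 ] [ 0.4683 -0.279   0.148 ]
[238.273  244.6041] [226.4912 184.6424]
```

Side view: the wooden rack is at about (243,280), with the long rod's top at (238,193). Top view: the long rod's top is at (223,175) and the upper bore at (340,199.5). The long rod stands in the end hole nearest the stand.

```bash
python3 -m inch '1 6 -11.5 1 0 0 0;1 12 -23 1 0 0 0;1 18 -35 1 0 0 0;1 24.3 -46.1 1 0 0 0;1 24.3 -46.1 1 0 0 0;1 24.3 -46.1 1 0 0 0;1 24.3 -46.1 1 0 0 0;1 24.3 -46.1 1 0 0 0;1 24.3 -46.1 1 0 0 0;1 24.3 -46.1 1 0 0 0;1 24.3 -46.1 1 0 0 0' 30
python3 - <<'E'
from h import *
F={c:grab_frame(c) for c in("side","top")}
o=np.zeros((450,800,3),np.uint8)
a=F["side"]["pixels"][:,:,::-1][130:280,180:313];o[:,:399]=cv2.resize(a,(399,450),interpolation=2)
a=F["top"]["pixels"][:,:,::-1][110:260,160:293];o[:,400:799]=cv2.resize(a,(399,450),interpolation=2)
cv2.imwrite("pics/z2.png",o)
E
```

```text
t: 2.68
eef_pos: [0.5192, 0.1552, 0.2134]
ee_rot: [3.142, 0.0, -1.993]
force: [-0.0, 0.7, 0.8]
width: 0.0877
```

View pics/z2.png

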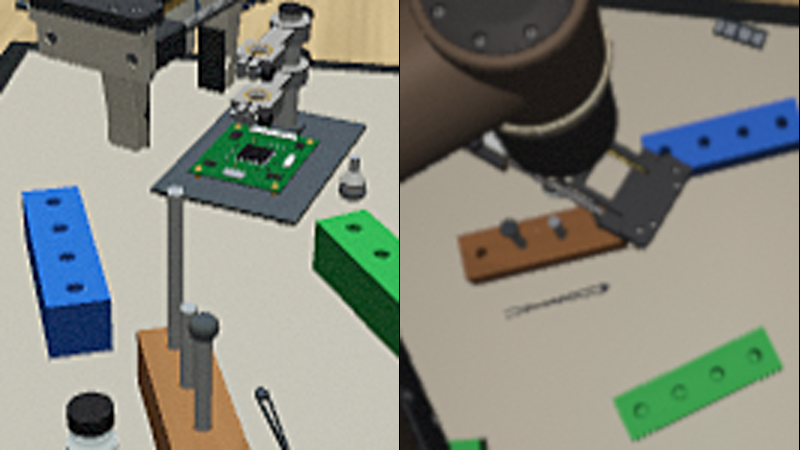

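The side view shows the fingers straddling the rod's axis (rod top at about (175,190) in the crop). I'll descend and close.

```bash
python3 -m inch '1 0 0 -4 0 0 0;1 0 0 -7 0 0 0;1 0 0 -9.1 0 0 0;1 0 0 -9.1 0 0 0;1 0 0 -9.1 0 0 0;0.4 0 0 -9.1 0 0 0;0.2 0 0 -9.1 0 0 0;0 0 0 -9.1 0 0 0;0 0 0 -9.1 0 0 0;0 0 0 -9.1 0 0 0;0 0 0 -9.1 0 0 0' 30
```

```text
t: 4.15
eef_pos: [0.519, 0.1556, 0.1224]
ee_rot: [3.142, 0.0, -1.992]
force: [-0.1, 0.5, -0.1]
width: 0.0331
```

```bash
python3 -m inch '0 0 0 0 0 0 0;0 0 0 0 0 0 0;0 0 0 0 0 0 0;0 0 0 0 0 0 0;0 0 0 0 0 0 0;0 0 0 0 0 0 0' 35
python3 - <<'E'
from h import *
F={c:grab_frame(c) for c in("side","top")}
cv2.imwrite("pics/z3.png",cv2.resize(F["side"]["pixels"][:,:,::-1][130:280,180:320],None,fx=4,fy=4,interpolation=2))
E
```

```text
t: 4.9
eef_pos: [0.519, 0.1556, 0.1224]
ee_rot: [3.141, -0.0, -1.992]
force: [-0.2, -0.8, 0.5]
width: 0.0116
```

View pics/z3.png

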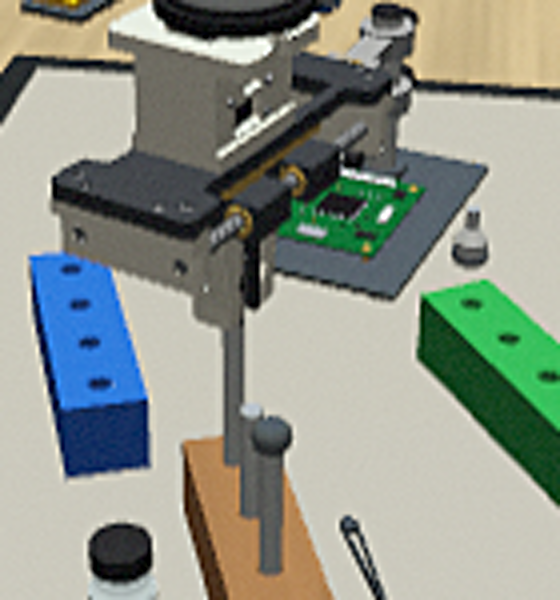

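The grip holds at 11.6 mm on the long rod. Lifting.

```bash
python3 -m inch '0 0 0 2 0 0 0;0 0 0 5 0 0 0;0 0 0 8 0 0 0;0 0 0 11 0 0 0;0 0 0 14 0 0 0;0 0 0 16 0 0 0;0 0 0 16 0 0 0;0 0 0 16 0 0 0;0 0 0 16 0 0 0'
python3 - <<'E'
from h import *
np.set_printoptions(precision=4,suppress=True)
F={c:grab_frame(c) for c in("side","top")}
print(telemetry.get_state()["eef_pos"],telemetry.get_state()["width"])
for c in F:
  for n in("rod_tip","upper_bore","lower_bore"): print(c,n,[(round(d["p"],2),np.round(d["location"],1).tolist()) for d in pinpoint(c,n)][:3])
s=telemetry.get_state()["eef_pos"]; X=np.array(s)-[0,0,.112]; print("exp tip",X,proj(F["side"],X),proj(F["side"],s),proj(F["top"],X))
x,y=map(int,proj(F["side"],X)); x-=50;y-=80
print(x,y)
cv2.imwrite("pics/z4.png",cv2.resize(F["side"]["pixels"][:,:,::-1][y:y+120,x:x+100],None,fx=5,fy=5,interpolation=2))
E
```

```text
t: 6.12
eef_pos: [0.5184, 0.1553, 0.281]
ee_rot: [3.14, -0.002, -1.992]
force: [1.0, 0.0, -0.9]
width: 0.0111
[0.5187 0.1554 0.2815] 0.010959791436931588
side rod_tip [(0.95, [239.0, 195.3])]
side upper_bore [(0.73, [261.4, 181.0]), (0.58, [266.9, 148.3])]
side lower_bore [(0.56, [264.6, 168.2])]
top rod_tip []
top upper_bore [(0.74, [336.7, 199.8])]
top lower_bore [(0.76, [333.1, 204.0])]
exp tip [0.519  0.1555 0.1703] [238.0318 197.2524] [238.0393 146.7177] [223.0895 176.1757]
188 117
```

View pics/z4.png

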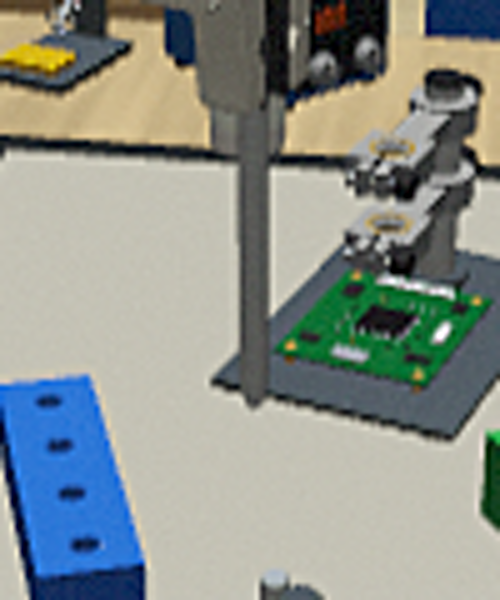

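The tip shows at about (239.2,198), close to the expected (238.0,197.3). The rod is vertical and sits about 2 mm off the TCP axis, towards -x. Next I move it over the stand.

```bash
python3 -m inch '0 -0.2 -2 0 0 0 0;0 -0.5 -6 0 0 0 0;0 -0.9 -11 0 0 0 0;0 -1.2 -16 0 0 0 0;0 -1.6 -21 0 0 0 0;0 -2 -26 0 0 0 0;0 -2.3 -31 0 0 0 0;0 -2.5 -34 0 0 0 0;0 -2.6 -35.5 0 0 0 0;0 -2.6 -35.5 0 0 0 0;0 -2.6 -35.5 0 0 0 0;0 -2.6 -35.5 0 0 0 0'
cat > look.py <<'E'
from h import *
import sys
np.set_printoptions(precision=4,suppress=True)
F={c:grab_frame(c) for c in("side","top")}
S=telemetry.get_state();print(S["eef_pos"],S["ee_rot"],S["force"],S["width"])
for c in F:
  for n in("rod_tip","upper_bore"): print(c,n,[(round(d["p"],2),np.round(d["location"],1).tolist()) for d in pinpoint(c,n)][:3])
X=np.array(S["eef_pos"])-[0,0,.112]; print("exp tip",X,proj(F["side"],X),proj(F["top"],X))
o=np.zeros((600,800,3),np.uint8)
o[:,:480]=cv2.resize(F["side"]["pixels"][:,:,::-1][95:195,225:305],(480,600),interpolation=2)
o[:480,480:]=cv2.resize(F["top"]["pixels"][:,:,::-1][155:245,305:365],(320,480),interpolation=2)
cv2.imwrite("pics/%s.png"%sys.argv[1],o)
E
python3 look.py z5
```

```text
t: 8.02
eef_pos: [0.4931, -0.1986, 0.2824]
ee_rot: [-3.142, 0.0, -1.99]
force: [-0.7, 0.2, -1.8]
width: 0.0113
[ 0.4932 -0.1987  0.2824] [-3.1415  0.     -1.9903] [ 0.9586  0.0924 -1.5392] 0.011049931814387473
side rod_tip [(0.69, [265.8, 168.2]), (0.56, [268.0, 131.0])]
side upper_bore [(0.92, [266.1, 141.7])]
top rod_tip [(0.48, [337.7, 197.6])]
top upper_bore [(0.96, [336.0, 200.0])]
exp tip [ 0.4932 -0.1987  0.1704] [265.6832 134.2813] [341.7151 196.6233]
```

View pics/z5.png

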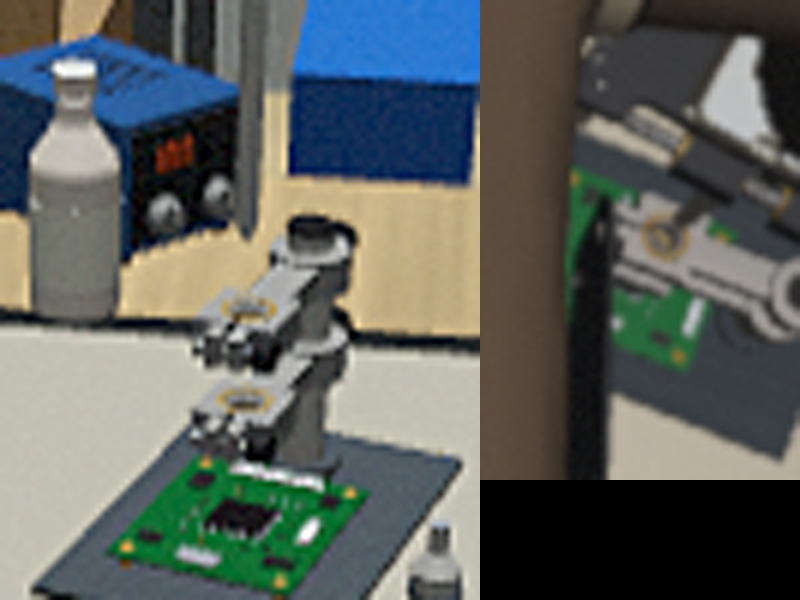

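```bash
python3 -m inch '0 0 0 -1.5 0 0 0;0 0 0 -2.6 0 0 0;0 0 0 -2.6 0 0 0;0 0 0 -2.6 0 0 0;0 0 0 -2.6 0 0 0'
sed -i 's/^o=np.zeros.*/o=np.zeros((600,800,3),np.uint8);print("axis@.134",proj(F["side"],[*X[:2],.134]),proj(F["top"],[*X[:2],.134]))/; s/^o\[:,:480.*/o[:,:400]=cv2.resize(F["side"]["pixels"][:,:,::-1][120:180,245:285],(400,600),interpolation=2)/; s/^o\[:480.*/o[:,400:]=cv2.resize(F["top"]["pixels"][:,:,::-1][170:230,320:360],(400,600),interpolation=2)/' look.py
python3 look.py z6
```

```text
t: 8.95
eef_pos: [0.4933, -0.1992, 0.2567]
ee_rot: [-3.141, 0.0, -1.991]
force: [-0.3, -0.1, -1.7]
width: 0.0111
[ 0.4932 -0.1992  0.2567] [-3.1411  0.0001 -1.991 ] [ 0.5116  0.6148 -2.2201] 0.011307751687103846
side rod_tip [(0.65, [265.7, 139.7])]
side upper_bore [(0.82, [266.0, 142.8]), (0.28, [265.7, 182.8]), (0.25, [264.1, 188.3])]
top rod_tip [(0.53, [337.7, 199.6])]
top upper_bore [(0.57, [339.0, 200.9])]
exp tip [ 0.4932 -0.1992  0.1447] [265.3628 142.7274] [339.8985 198.0825]
axis@.134 [265.238  146.2002] [339.1052 198.6718]
```

View pics/z6.png

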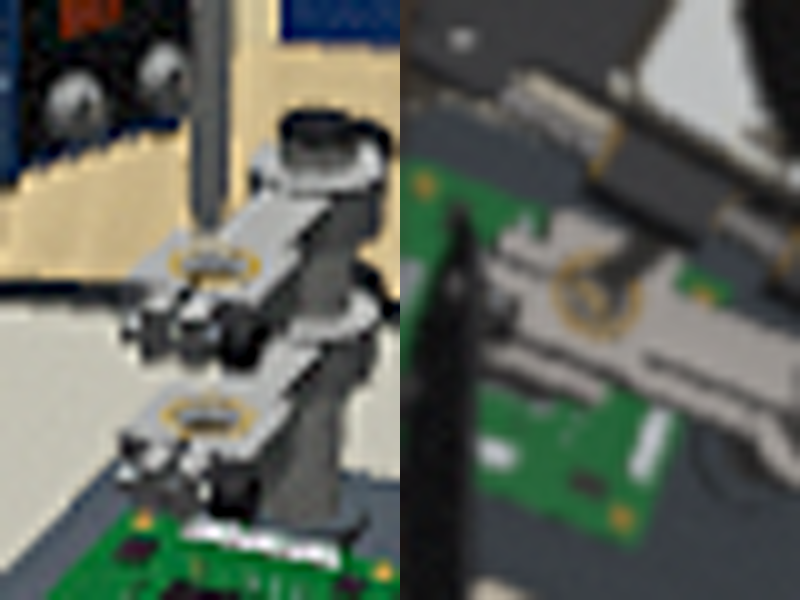

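Side view: the tip is at (265.8,142.8) and the bore ring at (266.6,146.6). Top view: the tip is at (340.2,198.2) and the ring at (339.7,199.1). The rod therefore needs about 1.5 mm towards -x. I'll correct that and enter slowly.

```bash
python3 -m inch '0 -0.15 0 0 0 0 0;0 -0.15 0 0 0 0 0;0 -0.15 0 -0.5 0 0 0;0 -0.15 0 -1 0 0 0;0 -0.15 0 -1.4 0 0 0;0 -0.15 0 -1.4 0 0 0;0 -0.15 0 -1.4 0 0 0'; python3 -m inch '0 0 0 -0.3 0 0 0;0 0 0 -0.6 0 0 0;0 0 0 -0.6 0 0 0'
```

```text
t: 10.12
eef_pos: [0.4917, -0.1992, 0.2425]
ee_rot: [-3.141, -0.0, -1.991]
force: [-0.5, 0.5, -1.8]
width: 0.011
t: 10.5
eef_pos: [0.4915, -0.1991, 0.2361]
ee_rot: [3.141, -0.0, -1.991]
force: [-0.3, 0.1, -1.0]
width: 0.0111
```

No contact so far, with the tip at z of about 0.124. Continuing down in steps.

```bash
python3 -m inch '0 0 0 -0.6 0 0 0;0 0 0 -1.2 0 0 0;0 0 0 -1.2 0 0 0;0 0 0 -1.2 0 0 0'; python3 -m inch '0 0 0 -0.6 0 0 0;0 0 0 -1.2 0 0 0;0 0 0 -1.8 0 0 0;0 0 0 -1.8 0 0 0;0 0 0 -1.8 0 0 0'; python3 look.py z7
```

```text
t: 11.0
eef_pos: [0.4915, -0.1992, 0.2242]
ee_rot: [3.141, -0.0, -1.991]
force: [-0.0, 0.1, -1.1]
width: 0.0115
t: 11.62
eef_pos: [0.4916, -0.1992, 0.2062]
ee_rot: [3.141, -0.0, -1.991]
force: [-0.2, 0.3, -1.8]
width: 0.0112
[ 0.4917 -0.1992  0.2064] [-3.1415 -0.0003 -1.9908] [ 0.1105  0.375  -2.5663] 0.011289149372489232
side rod_tip []
side upper_bore [(0.69, [268.1, 144.2])]
top rod_tip []
top upper_bore [(0.62, [336.2, 201.0])]
exp tip [ 0.4917 -0.1992  0.0944] [265.3135 158.8498] [336.277  201.2447]
axis@.134 [265.7763 146.2279] [339.0928 199.1696]
```

View pics/z7.png

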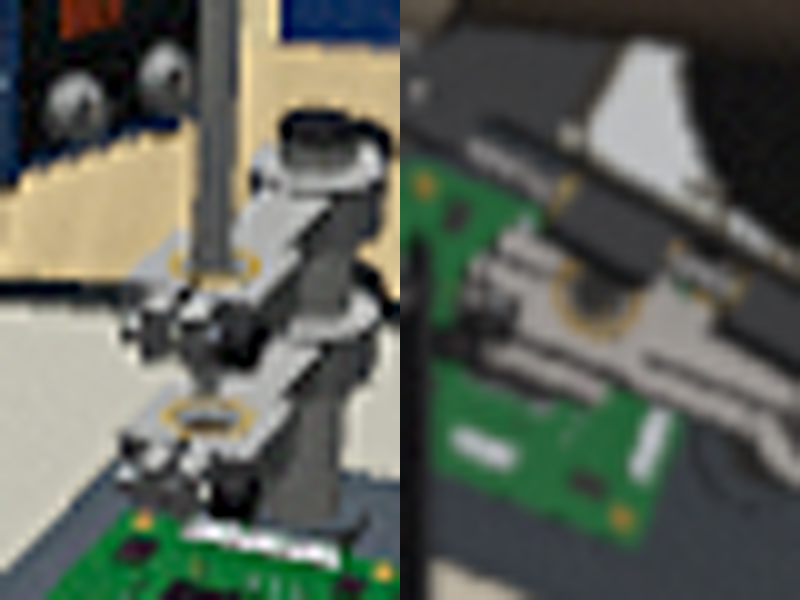

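The rod is through the upper clamp. Its nose shows at about (265.7,158.5), right above the lower ring at (265.8,161.5). Contact force is negligible, so I continue.

```bash
python3 -m inch '0 0 0 -0.6 0 0 0;0 0 0 -1.1 0 0 0;0 0 0 -1.6 0 0 0;0 0 0 -1.6 0 0 0;0 0 0 -1.6 0 0 0'; python3 -m inch '0 0 0 -0.5 0 0 0;0 0 0 -1.0 0 0 0;0 0 0 -1.4 0 0 0;0 0 0 -1.4 0 0 0;0 0 0 -1.4 0 0 0'
```

```text
t: 12.55
eef_pos: [0.4917, -0.1992, 0.1904]
ee_rot: [-3.142, -0.0, -1.991]
force: [-0.4, 0.4, -1.5]
width: 0.0116
t: 13.18
eef_pos: [0.4918, -0.1992, 0.1765]
ee_rot: [-3.141, -0.0, -1.991]
force: [0.6, -0.3, -1.8]
width: 0.011
```

No contact, with the tip at about 0.0645. Lowering the last 20 mm.

```bash
python3 -m inch '0 0 0 -0.5 0 0 0;0 0 0 -1.0 0 0 0;0 0 0 -1.5 0 0 0;0 0 0 -1.9 0 0 0;0 0 0 -2 0 0 0;0 0 0 -2 0 0 0;0 0 0 -2 0 0 0;0 0 0 -2 0 0 0'; python3 look.py z8
```

```text
t: 14.18
eef_pos: [0.4919, -0.1993, 0.1566]
ee_rot: [-3.141, -0.0, -1.991]
force: [-0.7, 0.9, -2.4]
width: 0.0113
[ 0.4918 -0.1993  0.1566] [-3.1413 -0.0004 -1.9907] [-0.3435 -0.394  -1.8742] 0.010970079796861779
side rod_tip []
side upper_bore [(0.86, [264.2, 147.6])]
top rod_tip []
top upper_bore [(0.62, [340.0, 200.3])]
exp tip [ 0.4918 -0.1993  0.0446] [264.7055 174.1493] [333.0146 203.6205]
axis@.134 [265.7278 146.218 ] [339.1116 199.125 ]
```

View pics/z8.png

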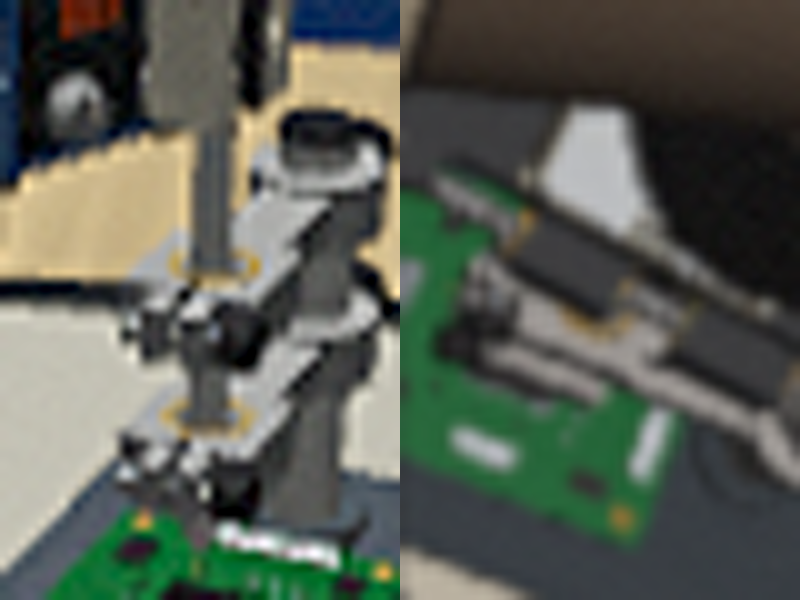

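The rod goes through both clamps. Its tip shows at about (265,174.3), against an expected (264.7,174.1) for z = 0.0446. The force is steady.

```bash
python3 -c "
from station import arm,telemetry
s=telemetry.get_state();print(s['t'],max(abs(v) for v in s['qd']),s['width'])
print(arm.job_done())"
```

```text
14.475 0.0019017106591118736 0.01114270685565237
the job is handed in; nothing more can be done
None
```

I took the longest rod from the wooden rack, lowered it point down through both clamps, and handed the job in at 14.5 s with the gripper still holding it.

- **Height:** the arm's position puts the tip about 45 mm above the bench. That is about 21 mm below the lower clamp and 22 mm above the chip, and the last side picture agrees to about half a pixel.
- **Grip and stillness:** the fingers read 11.1 mm on the 12 mm rod at 35 N, and joint speeds were below 0.002 rad/s.
- **Contact:** the wrist force stayed within about 3 N the whole way down, about what the rod's weight plus sensor noise gives. I saw no sign of contact with the clamps or the board.
- **Neighbouring objects:** I did not measure the other rods or the bystander objects again at the end. All moves were planned clear of them.

Two checks disagreed or failed:
- **Bore position:** the two cameras disagreed by about 4 mm in y on the upper bore, so I aligned the rod to the bore in the images, and it went in without contact.
- **Point detector:** it did not find the tip in the last pictures, so I read it by eye.

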